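# Lock the ring mandrel in its cradle

### The arm

A 6-joint arm with a two-finger parallel gripper is mounted at the origin on a cart in front of the work surface, level with it; the furniture and walls round the work are solid. World frame = base frame: x ahead of the robot, y to its left, z up, the work surface at z = 0. Lengths are in m, angles in rad, forces in N, time in s.
With the tool pointing down it reaches from about 0.3 to 0.875 m from the base axis. Payload 6.4 kg.
Tool frame: the origin (TCP) lies at the very end of the fingers, on their centre line; the grasp point (between the pads) lies 19 mm behind it (arm.tcp_to_grasp is the distance from the TCP to the grasp point, in m); z points along the fingers, y is the line along which they close (so a half turn about z gives the same grasp; the last joint's range is limited). The gripper opens to 88 mm and grips with 3 to 60 N. Pads are 18 mm wide; open, the fingers measure 123 mm over their backs; the gripper's body (75 mm by 187 mm) begins 45 mm behind the grasp point.
Start: joints at [1.141, 0.181, 1.607, -0, 1.354, -0.206], TCP at [0.128, 0.561, 0.239] pointing down, gripper open.
Joint ranges: [-2.99, 2.99], [-0.89, 2.07], [0.3, 2.58], [-1.14, 4.28], [0, 2.63], [-3.12, 3.12]. Speed limits (rad/s): [2.57, 2.57, 3.01, 3.14, 3.14, 3.14].

### API

Orientations are given as a unit quaternion [w, x, y, z].
In Python, from rig import readout, capture, calibration, order, arm gives the robot as it stands.
- The arm moves only by the tool servo_tool, never from a script. Its argument "increments" is a list of rows, each an object with "delta_pos": the shift along the world's x, y, z in m, a list of three; "spin": the turn about the world's z in degrees. A call has 1 to 12 rows; each row shifts and turns the commanded pose from where the row before left it; what a row does not reach is not made up. A row lasts 1/8 s, in which the tool goes at most 62.5 mm and 10.7 degrees, less where a joint would pass 70% of its speed; a pose out of reach is approached as far as the arm can. A call is refused whole if a number of a shift passes 0.0625 or a number of a turn 10.7, either way. A call with a gripper value outside its range is refused whole. "claw" is the finger opening in m, from 0 to 0.0881, set as the call begins (left out, the last holds). The fingers move at their own pace and stop on an object; "squeeze" is the grip in N (left out, the last holds). Time passes only in rows, so rows that do not move let the fingers close. It gives the time, the measured TCP pose, the force, the opening and the grip force at its end, in the units of the state.
- readout.read_state(): the state, without advancing time (a new reading comes with each control period).
- capture(name): name is "side" or "top" or "wrist"; returns (picture, depth): 400x640x3 uint8, blue, green, red; 400x640 float32, m along the optical axis (not along the pixel's ray), 0 where there is no reading.
- calibration(name): a dict with "fx", "fy", "cx", "cy" (pixels), "R" (3x3) and "t" (3): a world point X has camera coordinates R X + t. Camera axes: x right, y down, z forward; pixel columns grow to the right and rows downward; lengths in m; the calibration is good to about 2 mm. A picture is of the moment at which its call begins: read the wrist's pose just before it. calibration takes no time and is no camera call; for the wrist camera it gives the pose at the moment of the call.
- order.hand_in(): hands the job in; it is judged then, once.
The state is a dict: "t": time; "qpos": joint angles; "qd": joint speeds; "joint_torque": joint torques, N m; "ee_pos": TCP position; "orientation": TCP orientation; "wrist_force": force on the tool from outside, world axes, zero at the start; "moment": the same for the moment, N m; "finger_gap": finger opening in m; "grasp_force": force on a finger pad.
Only numpy, scipy, OpenCV 4.12 (cv2) and the standard library are available. Lean on these libraries where they do the work, as an engineer would, in place of code of your own. Each camera call takes 0.05 s, during which the arm holds its last target. There are 200 camera calls.

### The job

The ring mandrel is lying in its cradle on the bench. Swing the keeper bar over it until the bar is fully home against its stop, then take the straight-handled lock pin out of the wooden holder and push it down through the hole in the bar and into the lug below until its collar sits flat on the bar, and let go. Leave the ball-headed punch in its socket, the mandrel in its saddles, and the round tin, the tape roll and the hardwood rest where they are.

Things in the scene. Friction and masses are not known exactly. Their poses are not given: they have to be found in the camera images.
- cradle: Mandrel cradle, dark steel base plate 110 x 130 x 12 mm fixed to the bench, yaw within 25 degrees. Origin at the centre of its underside, z up. Two saddles carry the mandrel along x, its top at most 50 mm above the bench. On the base stand the keeper's round pivot post at y = +45 mm and a square lug (34 x 34 mm) at y = -45 mm, both 52 mm high; stop ear on the lug's +x side to 60 mm.
- keeper (a joint): Angle of the flat aluminium keeper bar about its vertical pivot. 0 = closed, at its stop: it crosses over the mandrel, points along the cradle's -y, its hole exactly over the lug's. Grows as it opens (clockwise from above, to 1.6; at 1.57 it points along the cradle's -x); starts at 0.8 to 1.5. It stays where it is left: light friction, 3 N at the knob. Top of the bar 61 mm above the bench.
- keeper_pivot (a point): Point on the vertical pivot axis of the keeper bar, 61 mm above the bench; it does not move. Axes as the cradle's. The bar is 8 mm thick and 24 mm wide, with a 34 mm square end that has a through hole of 15 mm diameter 90 mm from the pivot.
- keeper_knob (a point): Centre of the black cylindrical knob that stands on the keeper bar 40 mm from the pivot: 18 mm diameter, 26 mm high, from 65 to 91 mm above the bench; this point is 78 mm above the bench and moves with the bar.
- lug_hole (a point): Centre of the mouth of the vertical hole in the lug, on the lug's top face, 52 mm above the bench, fixed. The hole has 15 mm diameter and goes down 40 mm to the base plate. With the bar closed the mouth of the bar's hole is 9 mm straight above this point.
- pin_grip (a point): Centre of the lock pin's handle, on its axis, z up the pin; 76 mm above its tip, 82 mm above the bench at the start, 91 mm when locked. Pin 101 mm long, about 100 g, upright in either socket of the holder: straight round dark handle 20 mm thick, 50 mm high; collar 28 mm wide, 5 mm thick; shank 12 mm thick, 46 mm long, last 9 mm tapering to 6 mm. All round, centred on the axis.
- pin_collar (a point): Centre of the underside of the lock pin's collar, 30 mm below the centre of its handle; it rests on the holder's top at the start and on the keeper bar's top at the end.
- holder: Wooden holder block 50 x 116 x 52 mm fixed to the bench, origin at the centre of its underside; two vertical sockets of 15 mm diameter through it, on its y axis at y = +32 mm and -32 mm. The lock pin stands in one, the ball punch in the other.
- punch_ball (a point): Centre of the 34 mm steel ball head of the doming punch, which stands in the other socket of the holder; 79 mm above the bench, top of the ball 96 mm. Leave it there.
- mandrel: Ring mandrel, a tapered dark steel rod 228 mm long and at most 25 mm thick lying loose in the saddles of the cradle. Origin under its middle, its y axis along the rod.
- bead_tin: Bystander: round tin with a lid, 63 mm wide and 30 mm high, standing on the bench left of the cradle.
- tape: Bystander: roll of masking tape 83 mm in diameter and 24 mm high lying on the bench right of the holder.
- wood_rest: Bystander: plain hardwood rest block 55 x 82 x 22 mm lying on the bench behind the cradle.

How it is judged:
On the way, in this order (a step that is already met when the one before it is completed fails the run):
1. the keeper bar is swung fully home with the pin not yet in it (value of joint keeper below 0.05 rad and distance between pin_collar and lug_hole above 0.03 m), for 0.2 s.
2. the lock pin is down through bar and lug (horizontal distance between pin_collar and lug_hole below 0.004 m and z of pin_collar in the frame of lug_hole below 0.014 m), for 0.2 s.
At the end, for the whole second after the job is handed in: Keeper bar closed (within 0.05 rad of its stop); lock pin upright (0.08 rad) in bar and lug, axis within 4 mm of the hole's, collar on the bar's top (3 mm); mandrel still in its saddles, within 30 mm of its start; ball punch still in its socket (15 mm) (value of joint keeper below 0.05 rad and horizontal distance between pin_collar and lug_hole below 0.004 m and z of pin_collar in the frame of lug_hole between 0.006 and 0.012 m and angle between pin_collar's own z axis and vertical below 0.08 rad and z of mandrel in the frame of cradle between 0.018 and 0.032 m and angle between the y axis of mandrel and the x axis of cradle, either way round below 0.15 rad and distance of mandrel from where it was at the start of the episode below 0.03 m and distance of punch_ball from where it was at the start of the episode below 0.015 m); the robot touches nothing.
It fails at once if the round tin, tape roll or hardwood rest moved by more than 30 mm (distance of any of bead_tin, tape, wood_rest from where it was at the start of the episode above 0.03 m).
It fails at once if the ball punch is lifted out of its socket (distance of punch_ball from where it was at the start of the episode above 0.03 m).
It fails at once if the mandrel is knocked or lifted out of its saddles (distance of mandrel from where it was at the start of the episode above 0.04 m).
It also fails if it takes over 48 s, if anything falls off the work surface, if the arm or the gripper's body presses on something with over 40 N, if the wrist force passes 120 N, or if a joint passes its speed limit or range.

## Working session

There is one attempt and no reset: what is moved stays moved. The work goes in short steps, Python scripts to look and compute and a tool call to move; the robot and the scene stay as the last step left them, time stands still between calls to the robot, and variables do not carry over. Pictures are saved under pics/ and viewed, at most 10 in all, crops included, and the job is handed in when it is done.

Besides the shell and the picture viewer there is one more tool, called after "Emit:" by a JSON object that holds its "op" and its "data", one argument or row to a line. servo_tool: Moves the arm, as the interface text tells. Its arguments: {"type":"object","properties":{"increments":{"type":"array"},"claw":{"type":"number"},"squeeze":{"type":"number"}},"required":["increments"]}

```bash
mkdir -p pics
python3 - <<'E'
from rig import readout, capture, calibration
import cv2,numpy as np,pickle
s=readout.read_state();print(s['t'],s['ee_pos'],s['orientation'],s['finger_gap'])
d={}
for n in('top','side'):
    c=calibration(n);p,z=capture(n);d[n]=(c,p,z);cv2.imwrite(f'pics/{n}0.png',p);print(n,c['fx'],c['R'],c['t'])
pickle.dump(d,open('d0.pkl','wb'))
E
```

```text
0.0 [0.12734773 0.56019021 0.2378399 ] [-2.55000435e-04  1.11636878e-01  9.93748714e-01 -7.97927673e-04] 0.08812607290502354
top 472.8270297207591 [[-0.07589592 -0.99711242  0.00257498]
 [-0.97353159  0.07354221 -0.21639728]
 [ 0.21558305 -0.01893049 -0.976302  ]] [0.17784342 0.5599619  1.07698997]
side 500.90951888692666 [[ 0.93394694 -0.35718609 -0.01269658]
 [-0.19804871 -0.48762016 -0.850296  ]
 [ 0.29752279  0.79664589 -0.5261516 ]] [-0.46119354  0.26418547  0.91679804]
```

View pics/top0.png

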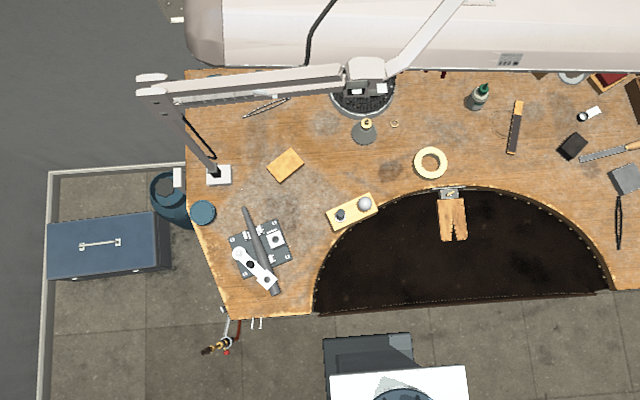

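View pics/side0.png

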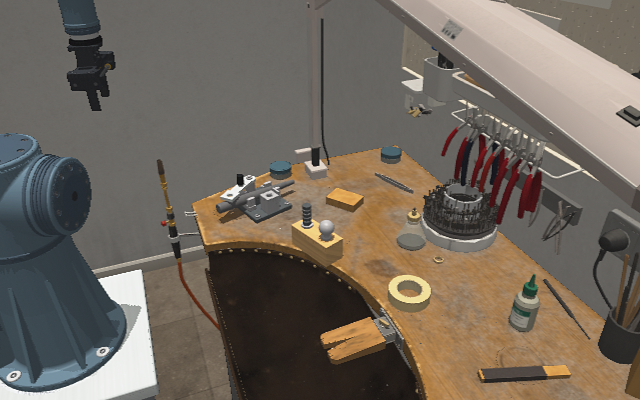

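Run:
```python
import cv2,pickle
d=pickle.load(open('d0.pkl','rb'))
p=d['top'][1][185:305,220:385]
cv2.imwrite('pics/c1.png',cv2.resize(p,None,fx=4.8,fy=4.8,interpolation=cv2.INTER_CUBIC))
p=d['side'][1][165:260,205:355]
cv2.imwrite('pics/c2.png',cv2.resize(p,None,fx=5,fy=5,interpolation=cv2.INTER_CUBIC))
```

```text
(no output)
```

View pics/c1.png

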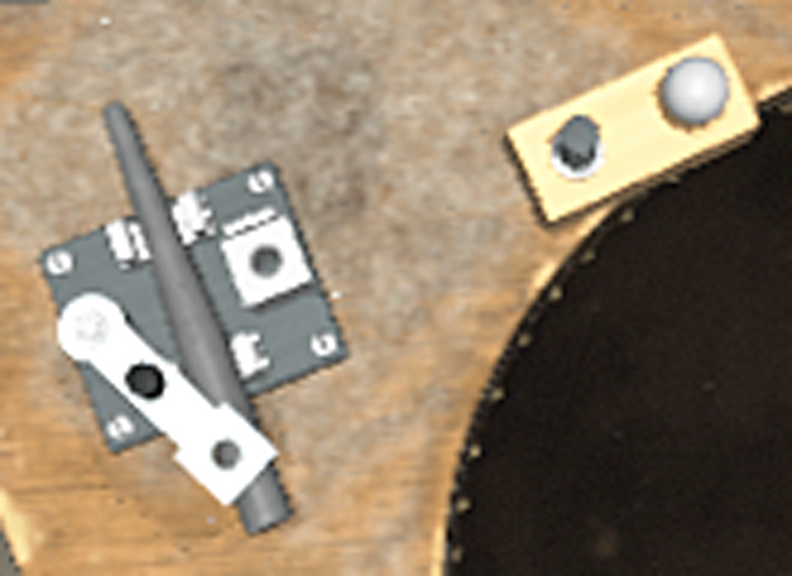

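View pics/c2.png

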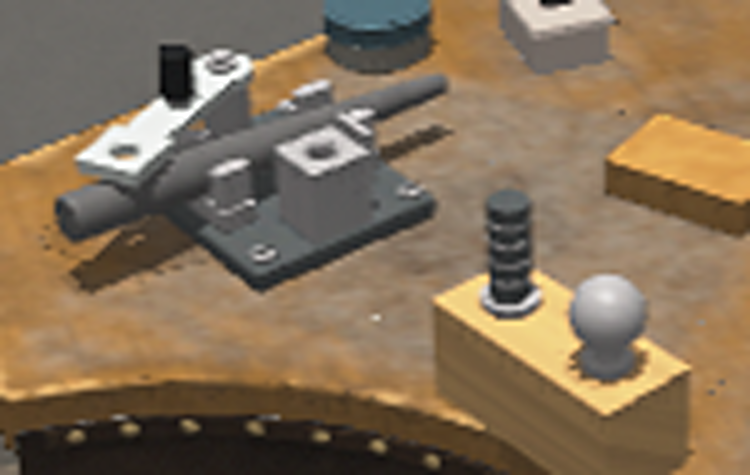

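The crops show the open bar: in the top image the pivot is near (239,253), the knob (250,264), the bar hole (267,279) and the lug hole (275,239). The pin stands in the left socket near (341,212–217), with the ball at (364,204).

```bash
cat > h.py <<'E'
import numpy as np
def ray(c,u,v,z):
    o=-c['R'].T@c['t']; d=c['R'].T@np.array([(u-c['cx'])/c['fx'],(v-c['cy'])/c['fy'],1])
    return o+d*(z-o[2])/d[2]
def tri(c1,p1,c2,p2):
    A=[];b=[]
    for c,(u,v) in((c1,p1),(c2,p2)):
        o=ray(c,u,v,1);d=ray(c,u,v,0)-o;d/=np.linalg.norm(d);P=np.eye(3)-np.outer(d,d);A.append(P);b.append(P@o)
    return np.linalg.lstsq(np.vstack(A),np.hstack(b),rcond=None)[0]
E
python3 - <<'E'
import pickle;from h import *
np.set_printoptions(precision=4,suppress=True)
d=pickle.load(open('d0.pkl','rb'));T=d['top'][0];S=d['side'][0]
ct=lambda x,y:((x+.5)/4.8-.5+220,(y+.5)/4.8-.5+185)
cs=lambda x,y:((x+.5)/5-.5+205,(y+.5)/5-.5+165)
o={}
for n,t,s,h in[('lug',(267,261),(323,152),.052),('barhole',(227,453),(124,152),.061),('knobtop',(147,379),(175,50),.091),('pivot',(92,325),(221,62),.065),('pintop',(582,127),(510,196),.107),('collar',(578,154),(511,299),.055),('ball',(694,91),(608,311),.079)]:
    a=ray(T,*ct(*t),h);b=ray(S,*cs(*s),h);o[n]=a[:2];print(n,a,b,tri(T,ct(*t),S,cs(*s)))
w=lambda a:np.degrees(np.arctan2(a[1],a[0]))
print(np.linalg.norm(o['lug']-o['pivot']),np.linalg.norm(o['barhole']-o['pivot']),np.linalg.norm(o['knobtop']-o['pivot']),np.linalg.norm(o['ball']-o['pintop']))
print(w(o['lug']-o['pivot']),w(o['barhole']-o['pivot']),w(o['knobtop']-o['pivot']),w(o['ball']-o['pintop']))
from rig import calibration
c=calibration('wrist');R=c['R'];print(R,-R.T@c['t'])
E
```

```text
lug [0.4744 0.2633 0.052 ] [0.4728 0.2616 0.052 ] [0.4739 0.2635 0.0508]
barhole [0.3819 0.2865 0.061 ] [0.3789 0.284  0.061 ] [0.3807 0.2869 0.0591]
knobtop [0.4176 0.319  0.091 ] [0.4161 0.3209 0.091 ] [0.4166 0.319  0.092 ]
pivot [0.4479 0.3485 0.065 ] [0.4439 0.3458 0.065 ] [0.4464 0.3491 0.0631]
pintop [0.5198 0.1049 0.107 ] [0.5164 0.108  0.107 ] [0.5175 0.1054 0.1089]
collar [0.5157 0.1055 0.055 ] [0.5142 0.104  0.055 ] [0.5153 0.1055 0.0539]
ball [0.5386 0.0471 0.079 ] [0.5384 0.0477 0.079 ] [0.5384 0.0472 0.0794]
0.0892446510192485 0.09055042022481274 0.042245962332106916 0.06071979840930004
-72.74613251038882 -136.82271150048498 -135.7401764755916 -71.91842001553934
[[ 0.2223  0.975  -0.0026]
 [ 0.9403 -0.2137  0.2648]
 [ 0.2576 -0.0613 -0.9643]] [0.061  0.5762 0.3855]
```

Emit:
{"op": "servo_tool", "data": {
  "increments": [
    {"delta_pos": [0.036, -0.03, 0], "spin": -9.6},
    {"delta_pos": [0.036, -0.03, 0], "spin": -9.6},
    {"delta_pos": [0.036, -0.03, 0], "spin": -9.6},
    {"delta_pos": [0.036, -0.03, 0], "spin": -9.6},
    {"delta_pos": [0.036, -0.03, 0], "spin": -9.7},
    {"delta_pos": [0.036, -0.03, 0], "spin": -9.7},
    {"delta_pos": [0.036, -0.03, 0], "spin": -9.7},
    {"delta_pos": [0.038, -0.03, 0], "spin": -9.7},
    {"delta_pos": [0, 0, 0], "spin": 0},
    {"delta_pos": [0, 0, 0], "spin": 0}
  ],
  "claw": 0.06
}}

```text
t: 1.35
ee_pos: [0.417, 0.3207, 0.2383]
orientation: [-0.0, 0.707, 0.707, -0.0]
wrist_force: [-0.1, 0.2, -0.0]
finger_gap: 0.0601
grasp_force: 0.0
```

Run:
```python
from rig import capture, calibration
import cv2,pickle
c=calibration('wrist');p,z=capture('wrist');pickle.dump((c,p,z),open('w1.pkl','wb'));cv2.imwrite('pics/w1.png',p)
```

```text
(no output)
```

View pics/w1.png

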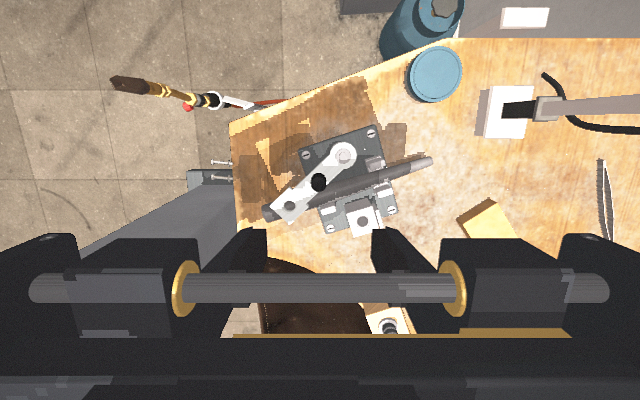

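The wrist view shows the knob top at (318,181), the pivot at (344,153), the bar hole at (290,206) and the lug hole at (362,221).

Run:
```python
import pickle;from h import *
np.set_printoptions(precision=4,suppress=True)
c,p,z=pickle.load(open('w1.pkl','rb'));print(c['fx'])
for n,u,v,h in[('knob',318.5,181,.091),('piv',344,153.5,.065),('bh',290,206,.061),('lug',362,221,.052)]: print(n,ray(c,u,v,h))
```

```text
275.39837808511663
knob [0.4164 0.3254 0.091 ]
piv [0.4459 0.3523 0.065 ]
bh [0.3811 0.2873 0.061 ]
lug [0.4724 0.2643 0.052 ]
```

Emit:
{"op": "servo_tool", "data": {
  "increments": [
    {"delta_pos": [0, 0, -0.042], "spin": 0},
    {"delta_pos": [0, 0, -0.042], "spin": 0},
    {"delta_pos": [0, 0, -0.042], "spin": 0},
    {"delta_pos": [0, 0, -0.022], "spin": 0},
    {"delta_pos": [0, 0, -0.02], "spin": 0},
    {"delta_pos": [0, 0, 0], "spin": 0},
    {"delta_pos": [0, 0, 0], "spin": 0}
  ]
}}

```text
t: 2.28
ee_pos: [0.4175, 0.3215, 0.0715]
orientation: [0.0, 0.707, 0.708, 0.0]
wrist_force: [0.5, -0.8, -0.4]
finger_gap: 0.0598
grasp_force: 0.0
```

Emit:
{"op": "servo_tool", "data": {
  "increments": [
    {"delta_pos": [0, 0, 0], "spin": 0},
    {"delta_pos": [0, 0, 0], "spin": 0},
    {"delta_pos": [0, 0, 0], "spin": 0},
    {"delta_pos": [0, 0, 0], "spin": 0},
    {"delta_pos": [0, 0, 0], "spin": 0}
  ],
  "claw": 0.01,
  "squeeze": 12
}}

```text
t: 2.9
ee_pos: [0.4167, 0.3203, 0.0706]
orientation: [-0.0, 0.707, 0.707, -0.001]
wrist_force: [-3.5, -1.5, 4.7]
finger_gap: 0.0174
grasp_force: 12.0
```

Emit:
{"op": "servo_tool", "data": {
  "increments": [
    {"delta_pos": [0.0045, -0.0037, 0], "spin": 0},
    {"delta_pos": [0.0045, -0.0033, 0], "spin": 0},
    {"delta_pos": [0.005, -0.0025, 0], "spin": 0},
    {"delta_pos": [0.0053, -0.0017, 0], "spin": 0},
    {"delta_pos": [0.0055, -0.001, 0], "spin": 0},
    {"delta_pos": [0.0056, -0.0002, 0], "spin": 0},
    {"delta_pos": [0.0053, 0.0005, 0], "spin": 0},
    {"delta_pos": [0.0052, 0.0013, 0], "spin": 0},
    {"delta_pos": [0.0024, 0.0008, 0], "spin": 0},
    {"delta_pos": [0, 0, 0], "spin": 0},
    {"delta_pos": [0, 0, 0], "spin": 0}
  ]
}}

```text
t: 4.28
ee_pos: [0.4577, 0.309, 0.0696]
orientation: [-0.001, 0.707, 0.707, -0.004]
wrist_force: [-10.4, -8.0, 7.6]
finger_gap: 0.0173
grasp_force: 12.0
```

Emit:
{"op": "servo_tool", "data": {
  "increments": [
    {"delta_pos": [0.003, 0.001, 0], "spin": 0},
    {"delta_pos": [0, 0, 0], "spin": 0},
    {"delta_pos": [0, 0, 0], "spin": 0}
  ]
}}

```text
t: 4.65
ee_pos: [0.4577, 0.3094, 0.0691]
orientation: [-0.003, 0.707, 0.707, -0.007]
wrist_force: [-19.7, -10.8, 15.1]
finger_gap: 0.0175
grasp_force: 11.9
```

Emit:
{"op": "servo_tool", "data": {
  "increments": [
    {"delta_pos": [-0.001, 0, 0], "spin": 0},
    {"delta_pos": [0, 0, 0], "spin": 0},
    {"delta_pos": [0, 0, 0], "spin": 0},
    {"delta_pos": [0, 0, 0.03], "spin": 0},
    {"delta_pos": [0, 0, 0.04], "spin": 0},
    {"delta_pos": [0, 0, 0.04], "spin": 0},
    {"delta_pos": [0, 0, 0.04], "spin": 0},
    {"delta_pos": [0, 0, 0.02], "spin": 6},
    {"delta_pos": [0, 0, 0], "spin": 6},
    {"delta_pos": [0, 0, 0], "spin": 6},
    {"delta_pos": [0, 0, 0], "spin": 0},
    {"delta_pos": [0, 0, 0], "spin": 0}
  ],
  "claw": 0.06
}}

```text
t: 6.15
ee_pos: [0.463, 0.3119, 0.2407]
orientation: [0.0, 0.589, 0.808, 0.0]
wrist_force: [0.4, 0.6, -0.1]
finger_gap: 0.0605
grasp_force: 0.0
```

Run:
```python
from rig import capture, calibration
import cv2,pickle,numpy as np
d={}
for n in('wrist','side'):
    c=calibration(n);p,z=capture(n);d[n]=(c,p,z)
pickle.dump(d,open('d2.pkl','wb'))
f=lambda p:cv2.resize(p,None,fx=4,fy=4,interpolation=cv2.INTER_CUBIC)
a=f(d['wrist'][1][100:250,250:440]);b=f(d['side'][1][160:260,205:355]);print(a.shape,b.shape)
cv2.imwrite('pics/w2.png',a);cv2.imwrite('pics/s2.png',b)
```

```text
(600, 760, 3) (400, 600, 3)
```

View pics/w2.png

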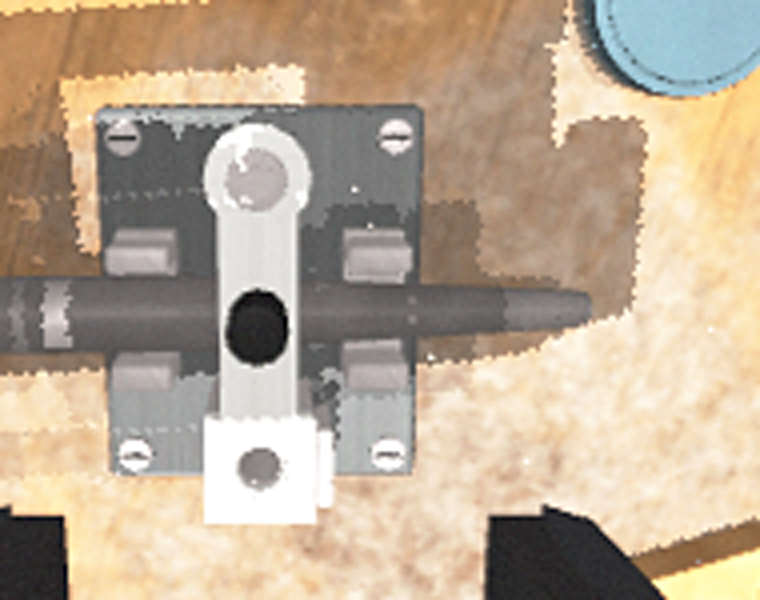

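Bar is against its stop ear, with the mandrel in its saddles. Both cameras put the hole at (-0.0413, +0.1577) from the pin. Now for the pin.

Emit:
{"op": "servo_tool", "data": {
  "increments": [
    {"delta_pos": [0.009, -0.0345, 0], "spin": 0},
    {"delta_pos": [0.009, -0.0345, 0], "spin": 0},
    {"delta_pos": [0.009, -0.0345, 0], "spin": 0},
    {"delta_pos": [0.009, -0.0345, 0], "spin": 0},
    {"delta_pos": [0.009, -0.0345, 0], "spin": 0},
    {"delta_pos": [0.008, -0.0345, 0], "spin": 0},
    {"delta_pos": [0, 0, -0.04], "spin": 0},
    {"delta_pos": [0, 0, -0.04], "spin": 0},
    {"delta_pos": [0, 0, 0], "spin": 0},
    {"delta_pos": [0, 0, 0], "spin": 0}
  ]
}}

```text
t: 7.5
ee_pos: [0.5167, 0.105, 0.1621]
orientation: [0.001, 0.588, 0.809, 0.0]
wrist_force: [1.3, 0.7, 0.7]
finger_gap: 0.0599
grasp_force: 0.0
```

Run:
```python
from rig import capture, calibration
import cv2,pickle
d={}
for n in('wrist','side'):
    c=calibration(n);p,z=capture(n);d[n]=(c,p,z)
pickle.dump(d,open('d3.pkl','wb'))
cv2.imwrite('pics/w3.png',d['wrist'][1])
```

```text
(no output)
```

View pics/w3.png

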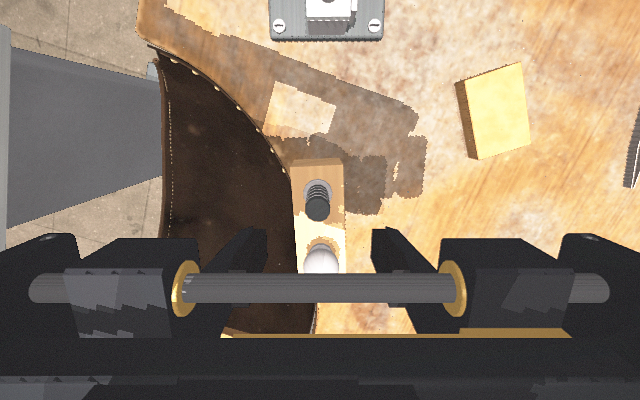

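The wrist view shows the pin's handle top at (317,208), centred between the fingers, with the ball behind it at (321,260).

Run:
```python
import pickle;from h import *
np.set_printoptions(precision=4,suppress=True)
c,p,z=pickle.load(open('d3.pkl','rb'))['wrist']
print(ray(c,317.5,209,.107),ray(c,317,186,.055))
c,p,z=pickle.load(open('d2.pkl','rb'))['wrist'];print(ray(c,314.4,216.9,.061))
```

```text
[0.5151 0.1072 0.107 ] [0.5126 0.1127 0.055 ]
[0.4726 0.2641 0.061 ]
```

Emit:
{"op": "servo_tool", "data": {
  "increments": [
    {"delta_pos": [0, 0, -0.04], "spin": 0},
    {"delta_pos": [0, 0, -0.034], "spin": 0},
    {"delta_pos": [0, 0, -0.025], "spin": 0},
    {"delta_pos": [0, 0, 0], "spin": 0},
    {"delta_pos": [0, 0, 0], "spin": 0}
  ]
}}

```text
t: 8.22
ee_pos: [0.5174, 0.105, 0.0635]
orientation: [0.001, 0.588, 0.809, 0.001]
wrist_force: [0.0, -0.6, 0.1]
finger_gap: 0.0605
grasp_force: 0.0
```

Emit:
{"op": "servo_tool", "data": {
  "increments": [
    {"delta_pos": [0, 0, 0], "spin": 0},
    {"delta_pos": [0, 0, 0], "spin": 0},
    {"delta_pos": [0, 0, 0], "spin": 0},
    {"delta_pos": [0, 0, 0], "spin": 0},
    {"delta_pos": [0, 0, 0], "spin": 0}
  ],
  "claw": 0.01,
  "squeeze": 20
}}

```text
t: 8.85
ee_pos: [0.5159, 0.1049, 0.0618]
orientation: [-0.0, 0.588, 0.809, -0.0]
wrist_force: [-1.4, 0.1, 1.5]
finger_gap: 0.0192
grasp_force: 20.0
```

Emit:
{"op": "servo_tool", "data": {
  "increments": [
    {"delta_pos": [0, 0, 0.02], "spin": 0},
    {"delta_pos": [0, 0, 0.03], "spin": 0},
    {"delta_pos": [0, 0, 0.03], "spin": 0},
    {"delta_pos": [0, 0, 0.03], "spin": 0},
    {"delta_pos": [-0.008, 0.03, 0], "spin": 0},
    {"delta_pos": [-0.008, 0.032, 0], "spin": 0},
    {"delta_pos": [-0.008, 0.032, 0], "spin": 0},
    {"delta_pos": [-0.008, 0.032, 0], "spin": 0},
    {"delta_pos": [-0.0093, 0.0317, 0], "spin": 0},
    {"delta_pos": [0, 0, -0.025], "spin": 0},
    {"delta_pos": [0, 0, 0], "spin": 0},
    {"delta_pos": [0, 0, 0], "spin": 0}
  ]
}}

```text
t: 10.35
ee_pos: [0.4748, 0.2623, 0.147]
orientation: [-0.0, 0.588, 0.809, -0.0]
wrist_force: [0.5, 0.4, -0.7]
finger_gap: 0.0192
grasp_force: 20.0
```

Run:
```python
from rig import capture, calibration
import cv2,pickle,numpy as np
d={}
for n in('top','side'):
    c=calibration(n);p,z=capture(n);d[n]=(c,p,z)
pickle.dump(d,open('d4.pkl','wb'))
f=lambda p:cv2.resize(p,None,fx=4,fy=4,interpolation=cv2.INTER_CUBIC)
cv2.imwrite('pics/m4.png',np.hstack([f(d['side'][1][120:230,220:320]),f(d['top'][1][195:305,220:320])]))
```

```text
(no output)
```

View pics/m4.png

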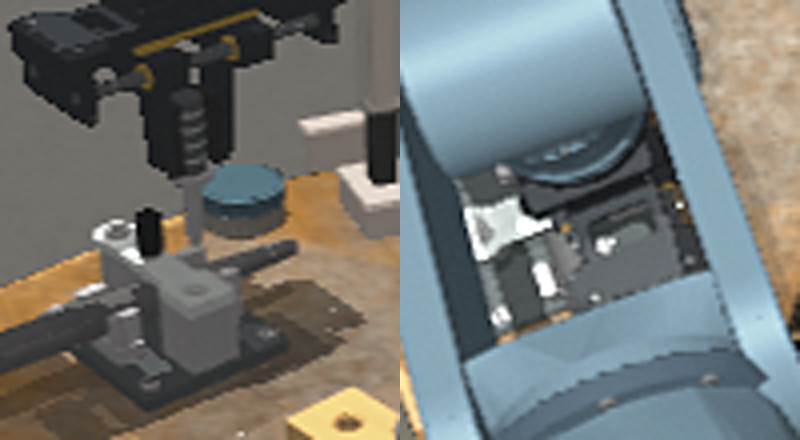

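The side view shows the pin hanging upright over the bar, tip near crop (196,246), with the bar hole at (194,288).

Run:
```python
import pickle;from h import *
np.set_printoptions(precision=4,suppress=True)
S=pickle.load(open('d4.pkl','rb'))['side'][0]
f=lambda x,y:((x+.5)/4-.5+220,(y+.5)/4-.5+120)
print('hole',ray(S,*f(194.5,288.5),.061));print('tip',ray(S,*f(196,247),.090),'shank',ray(S,*f(195,205),.118))
```

```text
hole [0.4713 0.2629 0.061 ]
tip [0.4741 0.2628 0.09  ] shank [0.4758 0.2644 0.118 ]
```

Run:
```python
import pickle,cv2;from h import *
np.set_printoptions(precision=4,suppress=True,linewidth=200)
d0=pickle.load(open('d0.pkl','rb'));d2=pickle.load(open('d2.pkl','rb'));d4=pickle.load(open('d4.pkl','rb'))
def cen(img,u,v,r,z,c,n):
    g=cv2.cvtColor(img,cv2.COLOR_BGR2GRAY).astype(float);u,v=int(round(u)),int(round(v))
    w=g[v-r:v+r+1,u-r:u+r+1];b=np.median(np.r_[w[0],w[-1],w[:,0],w[:,-1]]);k=np.clip(b-w-15,0,None)
    y,x=np.mgrid[v-r:v+r+1,u-r:u+r+1];p=(k*x).sum()/k.sum(),(k*y).sum()/k.sum();q=ray(c,*p,z);print(n,np.array(p),q,'lat',.934*q[0]-.357*q[1])
cen(d0['top'][1],275.2,239,4,.052,d0['top'][0],'lug top')
cen(d0['side'][1],269.2,195,4,.052,d0['side'][0],'lug side')
cen(d2['side'][1],268.6,192,4,.061,d2['side'][0],'bar side2')
cen(d4['side'][1],268.6,192,4,.061,d4['side'][0],'bar side4')
cen(d2['wrist'][1],314.4,216.9,7,.061,d2['wrist'][0],'bar wrist')
cen(d0['side'][1],306.8,208,9,.080,d0['side'][0],'pin side (handle)')
g=cv2.cvtColor(d4['side'][1],cv2.COLOR_BGR2GRAY)
for r in range(164,186,2):print(r,g[r,262:276])
```

```text
lug top [274.8937 238.7917] [0.4749 0.264  0.052 ] lat 0.3492608871418227
lug side [269.1871 195.9217] [0.4716 0.2574 0.052 ] lat 0.34854682690795175
bar side2 [269.1145 193.0919] [0.4715 0.256  0.061 ] lat 0.34902297930314174
bar side4 [269.6735 194.0408] [0.4715 0.2512 0.061 ] lat 0.3507407445213335
bar wrist [314.3883 216.3666] [0.4724 0.2648 0.061 ] lat 0.3466720512750462
pin side (handle) [306.3598 211.2854] [0.5191 0.1188 0.08  ] lat 0.44246872440418655
164 [ 33  45  56  79  96  95 100 110 106  97  91  98 114 112]
166 [113 102  65  75  92  92  91  90  94 104 116 115 113 112]
168 [110 108 112 106  90  92  91  89  99 117 105 103 112 113]
170 [111 112 112 106  90  92  92  91  78  46  44  51  77 105]
172 [111 109 110 100  75  93  92  91  82  60  54  56  55  53]
174 [121 162 193 173 104  91  92  91  85  79  78  75  69  87]
176 [176 156 146 132 103  90  92  90  85  78  77  80  83  83]
178 [136 130 131 130 105  90  91  89 105 134 129 108  78  79]
180 [146 135 132 138 136 107  84  90 119 149 143 144 150 152]
182 [146 144 141 140 142 138 137 125 110 115 143 145 147 145]
184 [130 124 105  98  85  85  87  90  86 115 158 152 140 110]
```

Emit:
{"op": "servo_tool", "data": {
  "increments": [
    {"delta_pos": [-0.001, 0.0008, -0.01], "spin": 0},
    {"delta_pos": [0, 0, -0.01], "spin": 0},
    {"delta_pos": [0, 0, -0.008], "spin": 0},
    {"delta_pos": [0, 0, -0.006], "spin": 0},
    {"delta_pos": [0, 0, -0.004], "spin": 0},
    {"delta_pos": [0, 0, 0], "spin": 0},
    {"delta_pos": [0, 0, 0], "spin": 0}
  ]
}}

```text
t: 11.32
ee_pos: [0.4738, 0.2635, 0.109]
orientation: [0.0, 0.588, 0.809, 0.0]
wrist_force: [-0.2, 0.4, -0.8]
finger_gap: 0.0192
grasp_force: 20.0
```

Tip is 9 mm into the bar's hole with no force. Going on down.

Emit:
{"op": "servo_tool", "data": {
  "increments": [
    {"delta_pos": [0, 0, -0.005], "spin": 0},
    {"delta_pos": [0, 0, -0.005], "spin": 0},
    {"delta_pos": [0, 0, -0.005], "spin": 0},
    {"delta_pos": [0, 0, 0], "spin": 0}
  ]
}}

```text
t: 11.82
ee_pos: [0.4731, 0.2632, 0.093]
orientation: [-0.0, 0.588, 0.809, -0.001]
wrist_force: [0.4, -0.3, -1.5]
finger_gap: 0.0193
grasp_force: 20.0
```

Emit:
{"op": "servo_tool", "data": {
  "increments": [
    {"delta_pos": [0, 0, -0.005], "spin": 0},
    {"delta_pos": [0, 0, -0.005], "spin": 0},
    {"delta_pos": [0, 0, -0.005], "spin": 0},
    {"delta_pos": [0, 0, -0.003], "spin": 0},
    {"delta_pos": [0, 0, -0.002], "spin": 0},
    {"delta_pos": [0, 0, 0], "spin": 0},
    {"delta_pos": [0, 0, 0], "spin": 0}
  ]
}}

```text
t: 12.7
ee_pos: [0.4737, 0.2634, 0.0739]
orientation: [0.0, 0.588, 0.809, 0.0]
wrist_force: [-0.2, 0.7, -0.0]
finger_gap: 0.0195
grasp_force: 20.0
```

Emit:
{"op": "servo_tool", "data": {
  "increments": [
    {"delta_pos": [0, 0, -0.001], "spin": 0},
    {"delta_pos": [0, 0, -0.001], "spin": 0},
    {"delta_pos": [0, 0, -0.001], "spin": 0},
    {"delta_pos": [0, 0, 0], "spin": 0},
    {"delta_pos": [0, 0, 0], "spin": 0}
  ]
}}

```text
t: 13.32
ee_pos: [0.4736, 0.2634, 0.0708]
orientation: [-0.0, 0.588, 0.809, -0.0]
wrist_force: [-0.9, -0.8, -0.5]
finger_gap: 0.0193
grasp_force: 20.0
```

Emit:
{"op": "servo_tool", "data": {
  "increments": [
    {"delta_pos": [0, 0, -0.001], "spin": 0},
    {"delta_pos": [0, 0, -0.001], "spin": 0},
    {"delta_pos": [0, 0, 0], "spin": 0},
    {"delta_pos": [0, 0, 0], "spin": 0}
  ]
}}

```text
t: 13.82
ee_pos: [0.4738, 0.2634, 0.0704]
orientation: [0.0, 0.588, 0.809, 0.0]
wrist_force: [-7.1, -3.3, 14.7]
finger_gap: 0.0194
grasp_force: 20.0
```

Emit:
{"op": "servo_tool", "data": {
  "increments": [
    {"delta_pos": [0, 0, 0.001], "spin": 0},
    {"delta_pos": [0, 0, 0], "spin": 0},
    {"delta_pos": [0, 0, 0], "spin": 0},
    {"delta_pos": [0, 0, 0], "spin": 0},
    {"delta_pos": [0, 0, 0.03], "spin": 0},
    {"delta_pos": [0, 0, 0.04], "spin": 0},
    {"delta_pos": [0, 0, 0.05], "spin": 0},
    {"delta_pos": [-0.03, 0.03, 0.04], "spin": 0},
    {"delta_pos": [-0.05, 0.05, 0], "spin": 0},
    {"delta_pos": [-0.05, 0.05, 0], "spin": 0},
    {"delta_pos": [-0.05, 0.05, 0], "spin": 0},
    {"delta_pos": [0, 0, 0], "spin": 0}
  ],
  "claw": 0.05
}}

```text
t: 15.32
ee_pos: [0.3077, 0.4283, 0.2296]
orientation: [-0.0, 0.585, 0.811, -0.0]
wrist_force: [0.6, -1.6, 0.3]
finger_gap: 0.0504
grasp_force: 0.0
```

Run:
```python
from rig import capture, readout
import cv2,numpy as np
f=lambda p:cv2.resize(p,None,fx=4,fy=4,interpolation=cv2.INTER_CUBIC)
s=capture('side')[1 if 0 else 0];t=capture('top')[0]
cv2.imwrite('pics/m5.png',np.hstack([f(s[150:260,220:320]),f(t[195:305,220:320])]));print(readout.read_state()['wrist_force'])
```

```text
[ 0.42847119 -0.1126786   0.24731682]
```

View pics/m5.png

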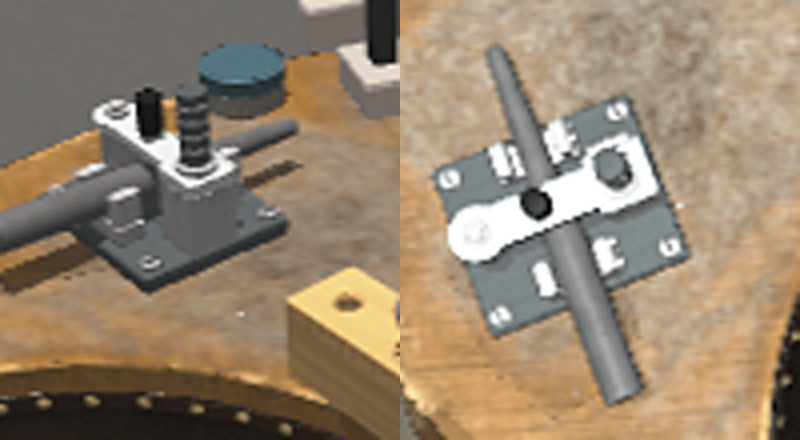

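The pin stands upright with its collar on the closed bar (side crop (195,165), top crop (613,168)). The mandrel is in its saddles and the arm is clear, so I am handing in.

```bash
python3 -c "
from rig import order;print(order.hand_in())"
```

```text
the job is handed in; nothing more can be done
None
```

I swung the keeper bar home, pushed the lock pin down until its collar sat on the bar, let go with the arm clear, and handed the job in at about 15 s; no verdict was returned.

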